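# Refill the dry tin: seat the drying balls, then crack the stuck lid and hold it ajar

## Robot

A 6-joint arm with a two-finger parallel gripper is mounted at the origin on the work surface; the furniture and walls round the work are solid. World frame = base frame: x ahead of the robot, y to its left, z up, the work surface at z = 0. Lengths are in m, angles in rad, forces in N, time in s.
With the tool pointing down it reaches from about 0.375 to 0.825 m from the base axis. Payload 5.5 kg.
Tool frame: the origin (TCP) lies at the very end of the fingers, on their centre line; the grasp point (between the pads) lies 19 mm behind it; z points along the fingers, y is the line along which they close (so a half turn about z gives the same grasp; the last joint's range is limited). The gripper opens to 85 mm and grips with 20 to 120 N. Pads are 22 mm wide; open, the fingers measure 114 mm over their backs; the gripper's body (76 mm by 85 mm) begins 54 mm behind the grasp point. The pads swing forward as they close: fully open they stand 13 mm farther back than shut.
Start: joints at [-1.196, 0.314, -0.047, 1.21, 0, 1.571], TCP at [0.22, -0.558, 0.231] pointing down, gripper open.
Joint ranges: [-2.67, 2.67], [-0.69, 1.73], [-1.03, 1.25], [-2.08, 2.16], [-1.42, 1.45], [-3.14, 3.14]. Speed limits (rad/s): [2.39, 2.39, 3.01, 3.14, 3.14, 3.14].

## Interface

Orientations are given as a rotation vector (axis times angle).
In Python, from cell import robot, snapshot, camera_model, boxes_of, silhouettes gives the robot as it stands.
- The arm moves only by the tool drive_tool, never from a script. Its argument "plan" is a list of rows, each a list of 4 numbers: the shift along the tool's x, y, z in units of 50 mm (1.0 is 50 mm), then the turn about the tool's z in units of 5 degrees (1.0 is 5 degrees). A call has 1 to 8 rows; each row is the pose to reach, as a shift and turn from the pose commanded when the call began, along the tool's axes at that moment; what a row does not reach only later rows make up. A row lasts 1/10 s, in which the tool goes at most 50 mm and 8.59 degrees, less where a joint would pass 70% of its speed; a pose out of reach is approached as far as the arm can. A call with a gripper value outside its range is refused whole. "fingers" is the opening, from 0 (shut) to 1 (fully open), set as the call begins (left out, the last holds). The fingers move at their own pace and stop on an object; "squeeze" is the grip in N (left out, the last holds). Time passes only in rows, so rows that repeat a pose let the fingers close. It gives the time, the measured TCP pose, the force, the opening and the grip force at its end, in the units of the state.
- robot.get_state(): the state, without advancing time (a new reading comes with each control period).
- snapshot(name): name is "scene" or "side" or "wrist"; returns the picture (420x560x3 uint8, blue, green, red); there is no depth.
- camera_model(name): a dict with "fovy" (degrees; the focal length in pixels is half the picture's height over the tangent of half this angle, whatever the lens; pixels are square), "cx", "cy" (the principal point, pixels), "k1" (the pictures are not rectified: a ray, as slopes to the right and down, at radius r is drawn at 1 + k1 r^2 times it, then the intrinsics apply), "xyz" and "rotation" of the camera in the world; the wrist camera has in their place "tool_from_camera" (4x4, takes a point from camera to tool coordinates, whose origin is the TCP and whose axes are the flange's). Camera axes: x right, y up, looking along -z (the intrinsics and any distortion apply to the point x, -y, -z); pixel columns grow to the right and rows downward; lengths in m; the calibration is good to about 2 mm. A picture is of the moment at which its call begins: read the wrist's pose just before it. camera_model takes no time and is no camera call.
- robot.sign_off(): hands the job in; it is judged then, once.
Trained networks look in the newest picture that a camera, given by its name, has taken for a name from the list of things; names that differ only in an ending like _2 or _b are one class to them, and where a whole thing is asked for, a point or a joint stands for the part that bears it (a point fixed in the world has none). Each returns a list of dicts, best first, with "conf" (0 to 1); they miss things now and then, are a little off and sometimes report something else, mostly with a low value. They report only what shows in the picture. A call takes as long as a camera call. They do not tell look-alikes from the thing itself.
- boxes_of(camera, query): "extent" ([left, top, right, bottom] in pixels, round what is visible of it).
- silhouettes(camera, query): "pixels" (420x560 bool, what is visible of it) and "extent" ([left, top, right, bottom] in pixels, round what is visible of it).
The state is a dict: "t": time; "q": joint angles; "joint_vel": joint speeds; "joint_torque": joint torques, N m; "ee_pos": TCP position; "ee_rot": TCP orientation; "force": force on the tool from outside, world axes, zero at the start; "torque": the same for the moment, N m; "grip_width": finger opening in m; "grip_force": force on a finger pad.
Only numpy, scipy, OpenCV 4.12 (cv2) and the standard library are available. Lean on these libraries where they do the work, as an engineer would, in place of code of your own. Each camera call takes 0.05 s, during which the arm holds its last target. There are 200 camera calls.

## Task

The dry tin for the brass fittings is getting fresh drying balls: put the two orange balls from the wooden tray into the two empty wells of the white carrier, one ball per well. Then take the round tin's lid by its knob, pull it straight up until the sticky seal lets go, without flinging the lid open, and finish still holding the knob with the lid steady about 15 mm up so that the damp air can get out. Leave the jar, the thread spool, the wax block and the ball already in the carrier where they are.

Things in the scene. Friction and masses are not known exactly. Their poses are not given: they have to be found in the camera images.
- ball_a_center (a point): centre of an orange ball with thin cream seam lines, 32 mm diameter, 30 g; it starts in one compartment of the wooden tray, its centre 19 mm above the bench
- ball_b_center (a point): centre of a second, identical orange ball in the other compartment of the wooden tray, also 19 mm above the bench at the start
- ball_c_center (a point): centre of a third, identical orange ball; it starts, and must stay, in the carrier's well_2
- ball_tray: wooden tray fixed to the bench, 52 (x) x 112 (y) x 12 mm high, two compartments side by side along its y axis, each 46 x 51 mm, floor 3 mm and walls 12 mm above the bench; origin at the centre of its underside on the bench
- carrier: white carrier block fixed to the bench, 52 (x) x 180 (y) x 16 mm high, with three round wells in a row along its y axis, 60 mm apart; each well is 37 mm wide and 8 mm deep, so a seated ball's centre is 24 mm above the bench and 8 mm above the carrier's top; origin at the centre of its underside
- well_0 (a point): centre of the floor of the carrier's end well on its -y side (empty at the start), 8 mm above the bench
- well_1 (a point): centre of the floor of the carrier's middle well (empty at the start), 8 mm above the bench
- well_2 (a point): centre of the floor of the carrier's end well on its +y side (holds ball_c), 8 mm above the bench
- lid_knob: dark wooden upright round knob in the middle of the tin's lid, 30 mm diameter and 36 mm high with a brass collar 38 mm wide and 3 mm high at its foot; origin at the centre of its foot on the lid's top, 73 mm above the bench when the lid is shut. The tin is a printed round tin 157 mm across, 61 mm high, fixed on a 12 mm thick, 184 mm wide plywood disc
- knob_grip (a point): point on the knob's axis 22 mm above the lid's top, 95 mm above the bench when the lid is shut: where to take the knob between the fingers, in any yaw
- tin_lid (a joint): height of the lid above its shut place, m: 0 shut; the lid moves straight up only. It takes a pull of up to about 16 N within the first 3 mm to break its sticky seal, which has let go entirely at 8 mm; from there only about 3 N of weight and rubbing are left, and the lid falls shut if let go
- jar: clear jar with a pink cap, 68 mm wide, 86 mm high, a bystander to leave alone; origin at the centre of its underside
- spool: spool of red thread, 52 mm wide, 74 mm high, standing, a bystander to leave alone; origin at the centre of its underside
- wax: yellow wax block, 36 x 56 x 22 mm, a bystander to leave alone; origin at the centre of its underside
Not all that is in view belongs to the job. Several things look just like the part that bears lid_knob: the one meant starts nearest to the robot's base.

How it is judged:
By the outcome, as a careful person would: the job done as asked, in the order asked, and still so for the second after the job is handed in, while the arm keeps its last pose, push and grip.
It also fails if it takes over 48 s, if anything falls off the work surface, if the arm or the gripper's body presses on something with over 40 N, if the wrist force passes 120 N, or if a joint passes its speed limit or range.

## Working session

There is one attempt and no reset: what is moved stays moved. The work goes in short steps, Python scripts to look and compute and a tool call to move; the robot and the scene stay as the last step left them, time stands still between calls to the robot, and variables do not carry over. Pictures are saved under pics/ and viewed, at most 10 in all, crops included, and the job is handed in when it is done.

Besides the shell and the picture viewer there is one more tool, called after ">>>" as name([rows], argument=value, ...), one row to a line, values as JSON. drive_tool: Moves the arm, as the interface text tells. Its arguments: {"type":"object","properties":{"plan":{"type":"array","items":{"type":"array","items":{"type":"number"}}},"fingers":{"type":"number"},"squeeze":{"type":"number"}},"required":["plan"]}

```bash
mkdir -p pics; ls; cat > h.py <<'E'
import numpy as np, cv2
from cell import robot, snapshot, camera_model, boxes_of, silhouettes
from scipy.spatial.transform import Rotation as R
def pose(cam, st=None):
    m=camera_model(cam)
    if 'tool_from_camera' in m:
        T=np.eye(4);T[:3,:3]=R.from_rotvec(st['ee_rot']).as_matrix();T[:3,3]=st['ee_pos']
        T=T@np.array(m['tool_from_camera'])
    else:
        T=np.eye(4);r=np.array(m['rotation']);T[:3,:3]=r if r.shape==(3,3) else R.from_rotvec(r).as_matrix();T[:3,3]=m['xyz']
    return m,T
def ray(cam,u,v,st=None):
    m,T=pose(cam,st);f=210/np.tan(np.radians(m['fovy']/2))
    d=np.array([(u-m['cx'])/f,(v-m['cy'])/f]);s=d.copy()
    for _ in range(20): s=d/(1+m['k1']*(s@s))
    w=T[:3,:3]@np.array([s[0],-s[1],-1]);return T[:3,3],w/np.linalg.norm(w)
def proj(cam,p,st=None):
    m,T=pose(cam,st);f=210/np.tan(np.radians(m['fovy']/2))
    c=T[:3,:3].T@(np.array(p)-T[:3,3]);s=np.array([c[0],-c[1]])/-c[2];s=s*(1+m['k1']*(s@s))
    return f*s+[m['cx'],m['cy']]
def onz(r,z): o,d=r;return o+d*(z-o[2])/d[2]
def tri(rs):
    A=sum(np.eye(3)-np.outer(d,d) for o,d in rs);b=sum((np.eye(3)-np.outer(d,d))@o for o,d in rs)
    p=np.linalg.solve(A,b);return p,[np.linalg.norm(np.cross(p-o,d)) for o,d in rs]
E
python3 - <<'E'
from h import *
np.set_printoptions(precision=3,suppress=True)
print(robot.get_state())
for c in ['scene','side','wrist']:
    cv2.imwrite(f'pics/{c}0.png',snapshot(c)); print(c,camera_model(c))
a=[cv2.imread(f'pics/{c}0.png') for c in ['scene','side']]
for c in ['scene','side']:
  for n in ['ball_a_center','carrier','ball_tray','lid_knob','tin_lid']:
    for b in boxes_of(c,n):
        if b['conf']>.3: print(c,n,np.round(b['extent']),round(b['conf'],2))
E
```

```text
pics
{'t': 0.0, 'q': array([-1.196,  0.314, -0.048,  1.21 ,  0.   ,  1.571]), 'joint_vel': array([ 0.002,  0.001, -0.001,  0.   , -0.   ,  0.001]), 'joint_torque': array([ -0.001, -53.96 ,  33.974,   0.019,  -0.   ,  -0.   ]), 'ee_pos': array([ 0.219, -0.558,  0.23 ]), 'ee_rot': array([-3.085, -0.585,  0.   ]), 'force': array([0.2  , 0.173, 0.21 ]), 'torque': array([ 0.024,  0.023, -0.015]), 'grip_force': 0.0, 'grip_width': 0.08516842679626183}
scene {'fovy': 43.421252898611264, 'cx': 270.0982604066432, 'cy': 213.9299559450681, 'k1': -0.17309010090735946, 'xyz': array([-0.395,  0.677,  0.999]), 'rotation': array([ 0.505, -0.877, -2.003])}
side {'fovy': 53.40473890479201, 'cx': 282.2203714724543, 'cy': 216.52285520094452, 'k1': -0.10035794256613496, 'xyz': array([ 0.426, -0.717,  0.689]), 'rotation': array([ 0.963, -0.033, -0.045])}
wrist {'fovy': 68.63100081223585, 'cx': 282.1657743869029, 'cy': 212.15372626896735, 'k1': -0.045637057493620896, 'tool_from_camera': array([[-0.   ,  0.962,  0.274,  0.069],
       [ 1.   ,  0.   ,  0.001,  0.   ],
       [ 0.   ,  0.274, -0.962, -0.142],
       [ 0.   ,  0.   ,  0.   ,  1.   ]])}
scene ball_a_center [359. 190. 371. 200.] 0.49
scene carrier [272. 156. 319. 198.] 0.83
scene carrier [357. 194. 370. 200.] 0.39
scene ball_tray [336. 196. 372. 218.] 0.83
scene ball_tray [269. 155. 321. 195.] 0.47
scene lid_knob [150. 318. 169. 338.] 0.82
scene lid_knob [242. 221. 258. 241.] 0.56
scene tin_lid [127. 304. 202. 374.] 0.91
scene tin_lid [221. 213. 285. 264.] 0.89
side ball_a_center [266. 324. 282. 338.] 0.44
side carrier [338. 270. 397. 331.] 0.63
side ball_tray [258. 304. 291. 352.] 0.75
side ball_tray [338. 268. 397. 335.] 0.61
side lid_knob [211. 145. 227. 158.] 0.48
side lid_knob [264. 191. 275. 209.] 0.45
side tin_lid [196. 145. 241. 171.] 0.71
side tin_lid [240. 194. 296. 225.] 0.67
```

```bash
python3 - <<'E'
import cv2,numpy as np
a=cv2.imread('pics/scene0.png');b=cv2.imread('pics/side0.png')
cv2.imwrite('pics/both.png',cv2.resize(np.vstack([a,b])[:, :],(400,600),interpolation=cv2.INTER_AREA))
x=cv2.resize(a[110:400,90:430],None,fx=1.15,fy=1.15,interpolation=3);y=cv2.resize(b[100:390,150:490],None,fx=1.15,fy=1.15,interpolation=3)
cv2.imwrite('pics/crops.png',np.hstack([x,y])[:, :800])
E
```

```text
(no output)
```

View pics/crops.png

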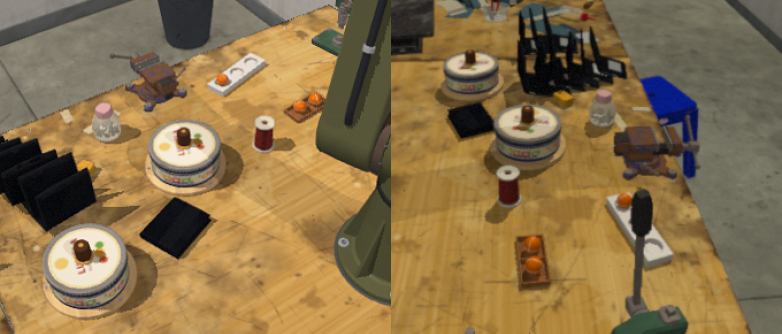

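```bash
python3 - <<'E'
from h import *
np.set_printoptions(precision=3,suppress=True)
C=lambda e:((e[0]+e[2])/2,(e[1]+e[3])/2)
for n,s,d in [('knobNear?',(159.5,328),(219,151.5)),('x',(159.5,328),(269.5,200)),('y',(250,231),(219,151.5)),('z',(250,231),(269.5,200)),('tray',(354,207),(274.5,328)),('carrier',(295.5,177),(367.5,301))]:
    print(n,tri([ray('scene',*s),ray('side',*d)]))
E
```

```text
knobNear? (array([0.291, 0.534, 0.086]), [np.float64(0.0022842369553064163), np.float64(0.0022842369553064475)])
x (array([ 0.445,  0.508, -0.099]), [np.float64(0.00967590441306009), np.float64(0.009675904413059953)])
y (array([0.321, 0.282, 0.21 ]), [np.float64(0.0050760558614106055), np.float64(0.005076055861410551)])
z (array([0.443, 0.222, 0.088]), [np.float64(0.0036227375546643314), np.float64(0.0036227375546641597)])
tray (array([ 0.445, -0.128, -0.009]), [np.float64(0.0006085690653131923), np.float64(0.0006085690653132972)])
carrier (array([ 0.657, -0.066, -0.006]), [np.float64(0.003790506580656718), np.float64(0.0037905065806567166)])
```

The scene crop shows a near tin with its knob at about (250,231) and a far tin with its knob at about (160,328). They measure (0.443,0.222), 0.50 m from the base, and (0.291,0.534), 0.61 m from the base. The near one is meant. Something tall with a green base stands in front of the carrier at about side (375,378), so I need to check how much clearance it leaves.

```bash
python3 - <<'E'
from h import *
np.set_printoptions(precision=3,suppress=True)
a=cv2.imread('pics/scene0.png');b=cv2.imread('pics/side0.png')
x=cv2.resize(a[60:260,180:430],(400,320),interpolation=3);y=cv2.resize(b[170:420,230:480],(320,320),interpolation=3)
t=cv2.resize(a[195:275,210:310],(400,270),interpolation=3);w=cv2.resize(cv2.imread('pics/wrist0.png'),(320,270))
cv2.imwrite('pics/c2.png',np.vstack([np.hstack([x,y]),np.hstack([t,w])]))
print(onz(ray('side',375,400),0),onz(ray('side',375,378),0))
E
```

```text
[ 0.62  -0.313  0.   ] [ 0.63  -0.267  0.   ]
```

View pics/c2.png

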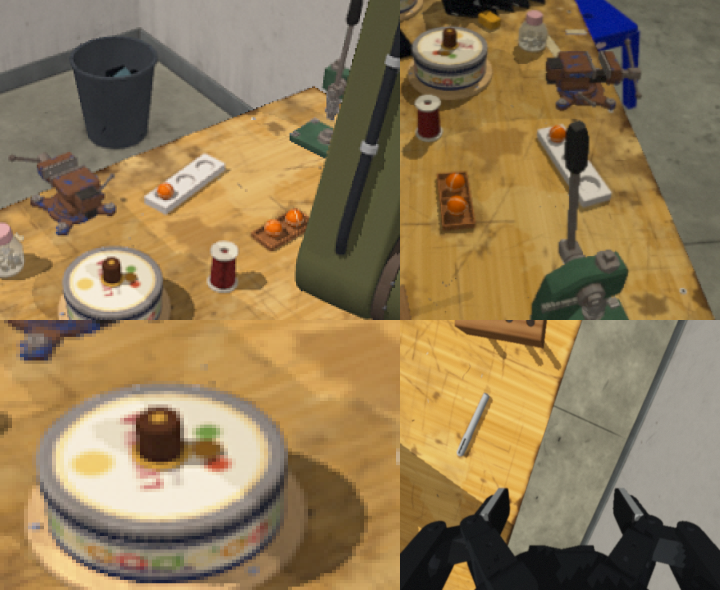

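The enlarged crop confirms it: a round tin with a dark knob and brass collar, knob at scene (250,231), nearest to the base. The press with a lever stands at y < -0.25, so I will stay at y > -0.2 when x > 0.5. Moving to a viewing pose above the tray and carrier.

>>> drive_tool([
  [0.7,-0.5,-0.2],
  [1.4,-1.0,-0.5],
  [2.1,-1.6,-0.8],
  [2.8,-2.2,-1.1],
  [3.5,-2.8,-1.4],
  [4.2,-3.4,-1.4],
  [4.9,-4.0,-1.4],
  [5.6,-4.6,-1.4],
], fingers=1, squeeze=25)

```text
invalid input
```

>>> drive_tool([
  [0.7,-0.4,0],
  [1.4,-0.9,0],
  [2.1,-1.4,0],
  [2.7,-1.8,0],
  [2.9,-1.9,0],
  [2.9,-1.9,0],
])

```text
invalid input
```

```bash
cat > look.py <<'E'
from h import *
import sys
np.set_printoptions(precision=4,suppress=True)
name=sys.argv[1]
st=robot.get_state();print('pos',st['ee_pos'],'rot',st['ee_rot'],'t',st['t'],'v',abs(st['joint_vel']).max())
im=snapshot('wrist');cv2.imwrite(f'pics/{name}.png',im)
for n in sys.argv[2:]:
    for s in silhouettes('wrist',n):
        if s['conf']<.3: continue
        p=s['pixels'].astype(np.uint8);k=cv2.moments(p,True);c=(k['m10']/k['m00'],k['m01']/k['m00'])
        (mc,wh,ang)=cv2.minAreaRect(np.argwhere(p)[:,::-1].astype(np.float32))
        z={'ball_a_center':.019,'ball_tray':.012,'carrier':.016,'lid_knob':.1,'tin_lid':.073}.get(n,0)
        W=np.array([onz(ray('wrist',*q,st),z) for q in cv2.boxPoints((mc,wh,ang))])
        e=[W[1]-W[0],W[2]-W[1]];L=max(e,key=np.linalg.norm)
        print(n,round(s['conf'],2),'c',np.round(c,1),'ext',np.round(s['extent']),'W',onz(ray('wrist',*mc,st),z),'cW',onz(ray('wrist',*c,st),z),'sides',[round(float(np.linalg.norm(q)),4) for q in e],'axis',round(float(np.degrees(np.arctan2(L[1],L[0]))),1))
E
python3 look.py w1 ball_a_center ball_tray carrier
```

```text
pos [ 0.2197 -0.5584  0.2313] rot [3.0865 0.5853 0.    ] t 0.65 v 0.0011882788851534669
```

View pics/w1.png

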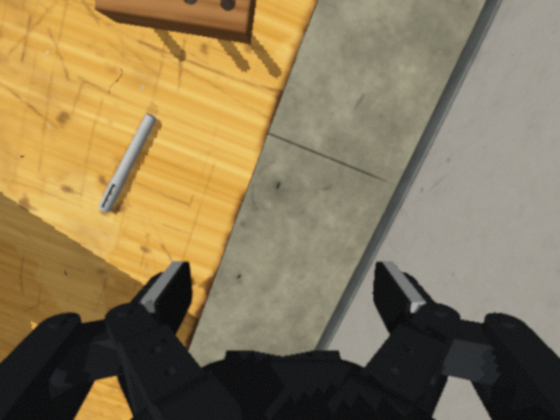

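The picture shows the wrist's start view, with a brown block carrying rods at its top edge (100-255, 0-40). The rows needed four numbers, so nothing moved.

```bash
python3 - <<'E'
from h import *
st=robot.get_state()
for u,v in [(96,8),(250,40),(100,2),(255,2)]:
    print(onz(ray('wrist',u,v,st),0).round(3),onz(ray('wrist',u,v,st),.06).round(3))
print(tri([ray('scene',405,52),ray('side',367,268)]))
E
```

```text
[ 0.327 -0.297  0.   ] [ 0.32  -0.335  0.06 ]
[ 0.355 -0.467  0.   ] [ 0.344 -0.478  0.06 ]
[ 0.334 -0.3    0.   ] [ 0.326 -0.337  0.06 ]
[ 0.393 -0.459  0.   ] [ 0.375 -0.471  0.06 ]
(array([ 0.54708615, -0.36328521,  0.37082495]), [np.float64(0.0034100061000831303), np.float64(0.003410006100083221)])
```

>>> drive_tool([
  [0,-0.3,-0.8,0],
  [0,-0.8,-1.6,0],
  [0,-1.3,-2.4,0],
  [0.3,-1.8,-3.2,0],
  [1.0,-2.0,-3.9,0],
  [1.9,-2.3,-4.0,0],
  [2.8,-2.7,-4.0,0],
  [3.7,-3.1,-4.0,0],
], fingers=1, squeeze=25)

```text
t: 1.65
ee_pos: [0.3362, -0.3452, 0.432]
ee_rot: [3.086, 0.584, 0.002]
force: [1.2, -0.4, -0.4]
grip_width: 0.0856
grip_force: 0.0
```

>>> drive_tool([
  [0.9,-0.6,0,0],
  [1.8,-1.2,0,0],
  [2.7,-1.9,0.3,0],
  [3.6,-2.6,0.6,0],
  [4.3,-3.1,1.0,0],
  [4.3,-3.1,1.2,0],
  [4.3,-3.1,1.2,0],
  [4.3,-3.1,1.2,0],
])

```text
t: 2.45
ee_pos: [0.4781, -0.1233, 0.3713]
ee_rot: [3.086, 0.587, -0.002]
force: [1.3, -0.6, 0.2]
grip_width: 0.0859
grip_force: 0.0
```

```bash
python3 look.py w2 ball_a_center ball_tray carrier
```

```text
pos [ 0.4781 -0.1233  0.3713] rot [ 3.0861  0.5871 -0.0015] t 2.45 v 0.031977967704800915
ball_a_center 0.5 c [295.8 197.7] ext [284. 188. 309. 208.] W [ 0.4419 -0.1616  0.019 ] cW [ 0.442  -0.1617  0.019 ] sides [0.0303, 0.0319] axis -113.5
ball_tray 0.71 c [281.3 190.6] ext [247. 167. 320. 214.] W [ 0.4421 -0.1367  0.012 ] cW [ 0.443  -0.1356  0.012 ] sides [0.0527, 0.1097] axis -85.4
carrier 0.82 c [292.5  49.3] ext [225.  22. 353.  74.] W [ 0.647  -0.0665  0.016 ] cW [ 0.6482 -0.0726  0.016 ] sides [0.0571, 0.1801] axis -74.1
```

View pics/w2.png

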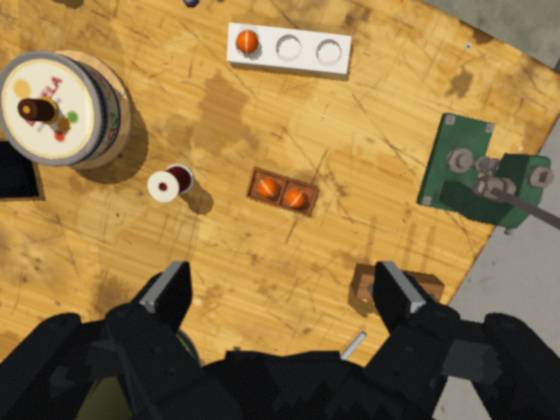

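The picture shows the tray at (283,190), with balls at (268,187) and (296,198). The carrier is at (290,49) with empty wells at (288,47) and (329,52) and ball_c at (247,41). The near tin's knob is at (38,108). I'll turn to the tray's axis and go lower for the second view.

>>> drive_tool([
  [0,0,0.3,-1.7],
  [0,0,0.7,-3.4],
  [-0.1,0,1.1,-5.1],
  [-0.2,0,1.5,-6.8],
  [-0.3,0,1.9,-8.5],
  [-0.4,0,2.3,-10.2],
  [-0.5,0,2.6,-11.9],
  [-0.6,0,2.8,-13.6],
])

```text
t: 3.45
ee_pos: [0.4498, -0.1354, 0.2308]
ee_rot: [-2.227, -2.216, 0.0]
force: [-0.0, -0.8, -0.7]
grip_width: 0.0855
grip_force: 0.0
```

>>> drive_tool([
  [0,0,0,-1],
  [0,0,0,-1],
  [0,0,0,-1],
  [0,0,0,-1],
])

```text
t: 3.85
ee_pos: [0.4508, -0.1349, 0.2319]
ee_rot: [2.135, 2.303, 0.001]
force: [0.3, 0.2, 0.0]
grip_width: 0.0855
grip_force: 0.0
```

```bash
python3 look.py w3 ball_a_center ball_tray carrier; python3 - <<'E'
from h import *
im=cv2.imread('pics/w3.png');h=cv2.cvtColor(im,cv2.COLOR_BGR2HSV)
st=robot.get_state()
m=cv2.inRange(h,(3,200,130),(14,255,255))
n,l,s,c=cv2.connectedComponentsWithStats(m)
for i in range(1,n):
    if s[i,4]>80: print(s[i],c[i],onz(ray('wrist',*c[i],st),.019),onz(ray('wrist',*c[i],st),.024))
E
```

```text
pos [ 0.4508 -0.1349  0.2319] rot [2.135  2.3033 0.0008] t 3.85 v 0.0060435232860835434
ball_a_center 0.71 c [274.3 206.6] ext [260. 194. 289. 220.] W [ 0.4424 -0.161   0.019 ] cW [ 0.4428 -0.1605  0.019 ] sides [0.0307, 0.0321] axis -85.4
ball_tray 0.58 c [274.1 181.3] ext [251. 136. 300. 231.] W [ 0.441 -0.134  0.012] cW [ 0.4404 -0.1314  0.012 ] sides [0.0493, 0.1126] axis -85.0
carrier 0.57 c [453.2 139.6] ext [419.  54. 484. 219.] W [ 0.642  -0.0618  0.016 ] cW [ 0.6424 -0.066   0.016 ] sides [0.0599, 0.1884] axis -73.0
[446  71  28  15 261] [458.81609195  77.56704981] [6.32303987e-01 6.06472142e-04 1.90000000e-02] [ 6.29661085e-01 -3.31594071e-04  2.40000000e-02]
[449  84  25  13 190] [461.78421053  90.39473684] [ 0.63844085 -0.01212616  0.019     ] [ 0.63571135 -0.01288455  0.024     ]
[263 153  19  23 243] [270.79423868 162.23045267] [ 0.43476576 -0.10781647  0.019     ] [ 0.43491044 -0.10722451  0.024     ]
[272 156  18  23 201] [282.45771144 168.76119403] [ 0.4486695  -0.11425862  0.019     ] [ 0.44861797 -0.11357575  0.024     ]
[263 195  25  16 275] [275.88363636 202.28727273] [ 0.44396988 -0.15453636  0.019     ] [ 0.44398467 -0.15328511  0.024     ]
[262 207  22  13 133] [271.59398496 214.06766917] [ 0.43988128 -0.16945018  0.019     ] [ 0.43995377 -0.16798848  0.024     ]
```

View pics/w3.png

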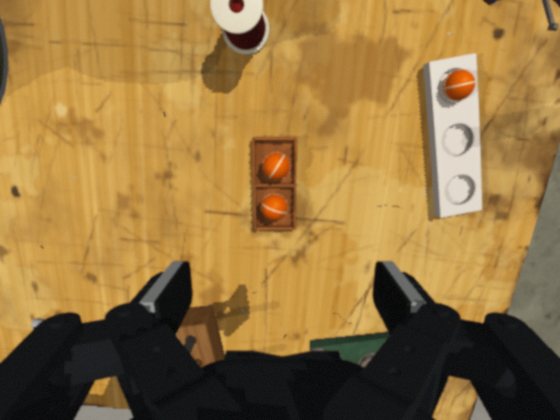

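The picture shows the tray at (274,183) square with the tool, balls at (275,166) and (272,208), and the carrier with empty wells at (457,139) and (460,189) and ball_c at (460,85). Next I triangulate everything from the two wrist views.

```bash
cat > balls.py <<'E'
from h import *
np.set_printoptions(precision=4,suppress=True)
def balls(f,k=5):
    h=cv2.cvtColor(cv2.imread(f),cv2.COLOR_BGR2HSV)
    m=cv2.inRange(h,(3,190,110),(14,255,255));m=cv2.morphologyEx(m,cv2.MORPH_CLOSE,np.ones((k,k),np.uint8))
    cs=[c for c in cv2.findContours(m,0,1)[0] if cv2.contourArea(c)>100]
    return [cv2.minEnclosingCircle(c) for c in cs]
E
python3 - <<'E'
from balls import *
S={'w2':dict(ee_pos=[0.4781,-0.1233,0.3713],ee_rot=[3.0861,0.5871,-0.0015]),'w3':dict(ee_pos=[0.4508,-0.1349,0.2319],ee_rot=[2.135,2.3033,0.0008])}
for k in S: print(k,[(np.round(c,1),round(r,1)) for c,r in balls(f'pics/{k}.png',5)])
def near(k,p): return min(balls(f'pics/{k}.png'),key=lambda b:np.hypot(b[0][0]-p[0],b[0][1]-p[1]))[0]
def T(a,b): return tri([ray('wrist',*a,S['w2']),ray('wrist',*b,S['w3'])])
for n,a,b in [('A',(268,187),(275,166)),('B',(296,198),(272,208)),('C',(247,41),(460,85))]: print(n,*T(near('w2',a),near('w3',b)))
for n,a,b in [('w1',(288.5,47.5),(457.5,139)),('w0',(329,52),(460.5,189)),('knobtop?',(34,108),(34,108))][:2]: print(n,*T(a,b),onz(ray('wrist',*b,S['w3']),.016))
# scene-camera check
E
```

```text
w2 [(array([293.7, 194.9]), 12.3), (array([264. , 186.5]), 15.3), (array([247. ,  41.8]), 10.6)]
w3 [(array([271.5, 207. ]), 16.1), (array([274.5, 164.5]), 16.5), (array([459.8,  85.2]), 15.3)]
A [ 0.441  -0.1072  0.0272] [np.float64(0.0026604867990773643), np.float64(0.0026604867990772385)]
B [ 0.4419 -0.159   0.015 ] [np.float64(0.00410603587529739), np.float64(0.00410603587529732)]
C [ 0.6314 -0.0083  0.0275] [np.float64(0.0008616408149741179), np.float64(0.0008616408149741578)]
w1 [ 0.6493 -0.0649  0.0125] [np.float64(0.00011626707509999781), np.float64(0.00011626707509999198)] [ 0.6474 -0.065   0.016 ]
w0 [ 0.6658 -0.123   0.0134] [np.float64(0.00010015681086736401), np.float64(0.00010015681086738682)] [ 0.6642 -0.1225  0.016 ]
```

Well spacing measures 60.1 mm at rim heights of 12–13 mm (true 16), and ball_c fits the row. Ball_b is at (0.442,-0.161). Descending onto it.

>>> drive_tool([
  [-0.2,-0.1,0.8,0],
  [-0.5,-0.2,1.6,0],
  [-0.5,-0.2,2.4,0],
  [-0.5,-0.2,3.2,0],
  [-0.5,-0.2,3.8,0],
  [-0.5,-0.2,4.2,0],
  [-0.5,-0.2,4.2,0],
  [-0.5,-0.2,4.2,0],
])

```text
t: 4.85
ee_pos: [0.4425, -0.1601, 0.0216]
ee_rot: [-2.133, -2.306, 0.0]
force: [0.2, -0.5, 1.3]
grip_width: 0.0852
grip_force: 0.0
```

>>> drive_tool([
  [0,0,0.16,0],
  [0,0,0.16,0],
  [0,0,0.16,0],
])

```text
t: 5.15
ee_pos: [0.4429, -0.1603, 0.0139]
ee_rot: [2.132, 2.306, 0.001]
force: [-0.4, 0.8, -0.2]
grip_width: 0.0857
grip_force: 0.0
```

>>> drive_tool([
  [0,0,0,0],
  [0,0,0,0],
  [0,0,0,0],
  [0,0,0,0],
  [0,0,0,0],
  [0,0,0,0],
  [0,0,0,0],
], fingers=0, squeeze=25)

```text
t: 5.85
ee_pos: [0.4426, -0.1602, 0.0135]
ee_rot: [2.133, 2.306, 0.0]
force: [-0.4, -0.4, 3.7]
grip_width: 0.03
grip_force: 24.5
```

>>> drive_tool([
  [0,0,-0.1,0],
  [0,0,-0.3,0],
  [0,0,-0.7,0],
  [0,0,-1.2,0],
  [0,0,-1.2,0],
])

```text
t: 6.35
ee_pos: [0.4449, -0.161, 0.0767]
ee_rot: [2.13, 2.303, 0.003]
force: [1.5, -0.5, -0.4]
grip_width: 0.0298
grip_force: 24.8
```

```bash
python3 - <<'E'
from h import *
cv2.imwrite('pics/w4.png',snapshot('wrist'));s=robot.get_state();print(s['grip_width'],s['grip_force'],s['force'],s['t'])
E
```

```text
0.029953917947457113 24.7957044839859 [ 0.08372273 -0.93141421 -0.37969155] 6.4
```

View pics/w4.png

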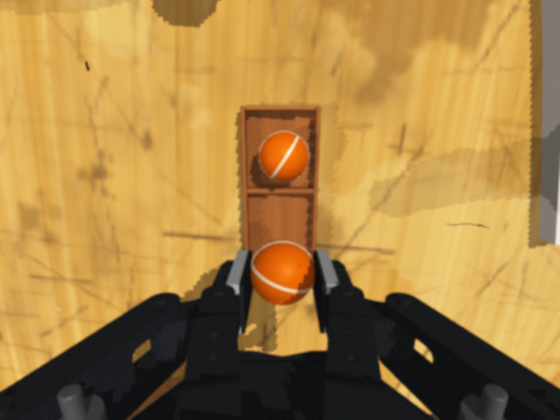

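The ball is held squarely at (283,272), with ball_a left in the tray at (284,156). Now I work out the in-hand offset and the shift to well_0.

```bash
python3 - <<'E'
from h import *
np.set_printoptions(precision=4,suppress=True)
s=robot.get_state();M=R.from_rotvec(s['ee_rot']).as_matrix();p=s['ee_pos']
b=onz(ray('wrist',283,272,s),p[2]+.0055);print(p,'ball off tool',M.T@(b-p)*1000)
print('A',onz(ray('wrist',284,156,s),.019))
for z in (.0775,.022): print('move units to well0',M.T@(np.array([.665,-.1227,z])-p)/.05)
print('yaw y',np.degrees(np.arctan2(M[1,1],M[0,1])))
E
```

```text
[ 0.4441 -0.1607  0.0752] ball off tool [-0.2049 -0.0814 -5.5   ]
A [ 0.441 -0.111  0.019]
move units to well0 [ 0.4123  4.4647 -0.0308]
move units to well0 [0.4141 4.4608 1.0792]
yaw y 4.47732057959462
```

>>> drive_tool([
  [0.1,0.7,0,-0.5],
  [0.1,1.6,0,-1.0],
  [0.2,2.5,0,-1.5],
  [0.3,3.4,0,-2.0],
  [0.4,4.2,0,-2.3],
  [0.4,4.45,0,-2.3],
  [0.4,4.45,0,-2.3],
  [0.4,4.45,0,-2.3],
])

```text
t: 7.2
ee_pos: [0.6614, -0.1226, 0.072]
ee_rot: [-1.89, -2.507, 0.002]
force: [-0.9, 0.2, -0.5]
grip_width: 0.0303
grip_force: 24.9
```

```bash
python3 - <<'E'
from h import *
np.set_printoptions(precision=4,suppress=True)
s=robot.get_state();np.savez('s5.npz',p=s['ee_pos'],r=s['ee_rot']);im=snapshot('wrist')
for q in [(.665,-.1227,.016),(.648,-.065,.016),(.631,-.0075,.024)]:
    u=proj('wrist',q,s);print(q,u);cv2.drawMarker(im,tuple(int(round(x)) for x in u),(255,0,0),0,9,1)
cv2.imwrite('pics/w5.png',im)
M=R.from_rotvec(s['ee_rot']).as_matrix();p=s['ee_pos']
print(p,M.T@(np.array([.665,-.1227,.022])-p)/.05,np.degrees(np.arctan2(M[1,1],M[0,1])),s['grip_width'])
E
```

```text
(0.665, -0.1227, 0.016) [288.4068 231.9275]
(0.648, -0.065, 0.016) [288.1502 141.5121]
(0.631, -0.0075, 0.024) [287.8842  33.1455]
[ 0.6614 -0.1226  0.072 ] [-0.0222  0.072   0.9992] 15.980213399326153 0.0302517237594163
```

View pics/w5.png

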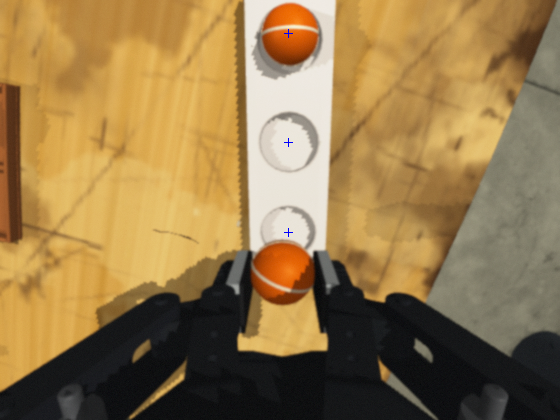

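The markers fall on the wells: well_1 at (288,142), well_0 at (288,232), ball_c at (288,33). The ball is still held at (283,272). Lowering it with the small y correction.

>>> drive_tool([
  [-0.02,0.07,0.2,0],
  [-0.02,0.07,0.5,0],
  [-0.02,0.07,0.75,0],
  [-0.02,0.07,0.9,0],
  [-0.02,0.07,0.9,0],
  [-0.02,0.07,0.9,0],
])

```text
t: 7.85
ee_pos: [0.6661, -0.1228, 0.028]
ee_rot: [-1.891, -2.508, 0.0]
force: [0.4, -0.0, -0.1]
grip_width: 0.0301
grip_force: 24.9
```

>>> drive_tool([
  [0,-0.02,0.08,0],
  [0,-0.02,0.17,0],
  [0,-0.02,0.17,0],
  [0,-0.02,0.17,0],
])

```text
t: 8.25
ee_pos: [0.6653, -0.1231, 0.0197]
ee_rot: [-1.891, -2.508, 0.0]
force: [-0.0, -0.2, -1.0]
grip_width: 0.0303
grip_force: 24.9
```

>>> drive_tool([
  [0,0,0,0],
  [0,0,0,0],
  [0,0,0,0],
  [0,0,0,0],
  [0,0,0,0],
  [0,0,-0.3,0],
  [0,0,-0.9,0],
  [0,0,-1.7,0],
], fingers=1)

```text
t: 9.05
ee_pos: [0.6639, -0.1228, 0.1048]
ee_rot: [-1.889, -2.506, 0.002]
force: [1.2, 0.1, 0.8]
grip_width: 0.0851
grip_force: 0.0
```

>>> drive_tool([
  [0,0,-0.2,0],
  [0,0,-0.2,0],
  [0,0,-0.2,0],
])

```text
t: 9.35
ee_pos: [0.6652, -0.1231, 0.1147]
ee_rot: [-1.891, -2.509, -0.0]
force: [0.3, 0.4, -0.7]
grip_width: 0.0859
grip_force: 0.0
```

```bash
cat > tgt.py <<'E'
from h import *
import sys
np.set_printoptions(precision=4,suppress=True)
x,y,z,yaw=map(float,sys.argv[1:5])
s=robot.get_state();M=R.from_rotvec(s['ee_rot']).as_matrix();p=s['ee_pos']
cy=np.degrees(np.arctan2(M[1,1],M[0,1]))
print(s['t'],p,'units',M.T@(np.array([x,y,z])-p)/.05,'turn',-(yaw-cy)/5,'q6',s['q'][5])
E
python3 tgt.py .4415 -.111 .05 4.5
python3 - <<'E'
from balls import *
s=robot.get_state();im=snapshot('wrist');cv2.imwrite('pics/w6.png',im)
for c,r in balls('pics/w6.png'): print(c,r,onz(ray('wrist',*c,s),.024),onz(ray('wrist',*c,s),.019))
E
```

```text
9.35 [ 0.6652 -0.1231  0.1147] units [ 1.463  -4.2345  1.2945] turn 2.2946871164737406 q6 1.1090513715122425
(282.60809326171875, 216.41891479492188) 19.173696517944336 [ 0.665  -0.1236  0.024 ] [ 0.6654 -0.125   0.019 ]
(10.303083419799805, 121.60021209716797) 23.75098419189453 [ 0.4465 -0.1085  0.024 ] [ 0.4422 -0.1096  0.019 ]
(282.1595764160156, 48.32978820800781) 23.49039077758789 [ 0.6314 -0.0073  0.024 ] [ 0.6311 -0.0062  0.019 ]
```

Ball_b sits in well_0. Now ball_a.

>>> drive_tool([
  [0.2,-0.7,0,0.6],
  [0.5,-1.6,0,1.2],
  [0.8,-2.5,0,1.8],
  [1.2,-3.4,0.1,2.3],
  [1.46,-4.2,0.5,2.3],
  [1.46,-4.23,1.1,2.3],
  [1.46,-4.23,1.6,2.3],
  [1.46,-4.23,1.85,2.3],
])

```text
t: 10.2
ee_pos: [0.4387, -0.1104, 0.0193]
ee_rot: [-2.13, -2.303, 0.004]
force: [-0.5, 0.6, 1.0]
grip_width: 0.0852
grip_force: 0.0
```

>>> drive_tool([
  [0,0,0,0],
  [0,0,0,0],
])

```text
t: 10.4
ee_pos: [0.441, -0.1109, 0.0216]
ee_rot: [-2.132, -2.305, 0.002]
force: [0.8, -0.1, 0.1]
grip_width: 0.0857
grip_force: 0.0
```

```bash
python3 tgt.py .4415 -.111 .0138 4.5
```

```text
10.4 [ 0.441  -0.1109  0.0216] units [-0.0032  0.0106  0.1568] turn -0.005334878362488027 q6 1.2463916582352013
```

>>> drive_tool([
  [0,0,0.16,0],
  [0,0,0.16,0],
  [0,0,0.16,0],
])

```text
t: 10.7
ee_pos: [0.4421, -0.1111, 0.0144]
ee_rot: [2.133, 2.306, 0.0]
force: [-0.9, -1.0, 0.3]
grip_width: 0.0852
grip_force: 0.0
```

>>> drive_tool([
  [0,0,0,0],
  [0,0,0,0],
  [0,0,0,0],
  [0,0,0,0],
  [0,0,0,0],
  [0,0,0,0],
  [0,0,0,0],
], fingers=0, squeeze=25)

```text
t: 11.4
ee_pos: [0.442, -0.1112, 0.0145]
ee_rot: [2.133, 2.306, 0.0]
force: [-1.4, 0.8, 3.8]
grip_width: 0.03
grip_force: 24.5
```

>>> drive_tool([
  [0,0,-0.1,0],
  [0,0,-0.3,0],
  [0,0,-0.7,0],
  [0,0,-1.3,0],
  [0,0,-1.3,0],
  [0,0,-1.3,0],
])

```text
t: 12.0
ee_pos: [0.4429, -0.1113, 0.0804]
ee_rot: [2.132, 2.305, 0.002]
force: [0.4, -0.5, -1.1]
grip_width: 0.0299
grip_force: 24.8
```

```bash
python3 tgt.py .648 -.065 .078 16; python3 - <<'E'
from balls import *
s=robot.get_state();im=snapshot('wrist');cv2.imwrite('pics/w7.png',im);M=R.from_rotvec(s['ee_rot']).as_matrix()
for c,r in balls('pics/w7.png'): print(c,r,M.T@(onz(ray('wrist',*c,s),s['ee_pos'][2]+.0055)-s['ee_pos']))
E
```

```text
12.0 [ 0.4429 -0.1113  0.0804] units [0.6038 4.1614 0.0563] turn -2.3052436623633197 q6 1.2464266272915727
(282.3856506347656, 273.7372131347656) 31.983413696289062 [-0.0011 -0.0004 -0.0055]
```

>>> drive_tool([
  [0.1,0.7,0,-0.5],
  [0.2,1.6,0,-1.0],
  [0.3,2.5,0,-1.5],
  [0.5,3.4,0,-2.0],
  [0.6,4.0,0,-2.3],
  [0.62,4.17,0,-2.3],
  [0.62,4.17,0.3,-2.3],
  [0.62,4.17,0.6,-2.3],
])

```text
t: 12.85
ee_pos: [0.6456, -0.0642, 0.0473]
ee_rot: [-1.891, -2.507, 0.002]
force: [-1.0, -0.5, -0.9]
grip_width: 0.0302
grip_force: 24.9
```

>>> drive_tool([
  [0,0,0.3,0],
  [0,0,0.4,0],
  [0,0,0.4,0],
  [0,0,0.4,0],
])

```text
t: 13.25
ee_pos: [0.6472, -0.0642, 0.0295]
ee_rot: [1.892, 2.508, 0.0]
force: [-0.7, -0.0, 0.0]
grip_width: 0.0299
grip_force: 24.9
```

```bash
python3 tgt.py .648 -.065 .020 16
```

```text
13.25 [ 0.6472 -0.0642  0.0295] units [-0.02    0.0104  0.1905] turn -0.009760316822428195 q6 1.1935569287703953
```

>>> drive_tool([
  [0,0.01,0.1,0],
  [0,0.01,0.18,0],
  [0,0.01,0.18,0],
  [0,0.01,0.18,0],
])

```text
t: 13.65
ee_pos: [0.6478, -0.0638, 0.0203]
ee_rot: [-1.891, -2.509, 0.0]
force: [-0.4, 0.7, 0.6]
grip_width: 0.0306
grip_force: 24.9
```

>>> drive_tool([
  [0,0,0,0],
  [0,0,0,0],
  [0,0,0,0],
  [0,0,0,0],
  [0,0,0,0],
  [0,0,-0.3,0],
  [0,0,-0.9,0],
  [0,0,-1.7,0],
], fingers=1)

```text
t: 14.45
ee_pos: [0.6464, -0.0637, 0.1054]
ee_rot: [-1.889, -2.506, 0.003]
force: [1.2, -0.1, -0.3]
grip_width: 0.0852
grip_force: 0.0
```

>>> drive_tool([
  [0,0,-0.8,0],
  [0,0,-1.7,0],
  [0,0,-2.5,0],
  [0,0,-2.5,0],
  [0,0,-2.5,0],
])

```text
t: 14.95
ee_pos: [0.6488, -0.0639, 0.2327]
ee_rot: [1.889, 2.506, 0.003]
force: [-0.0, -0.2, -1.1]
grip_width: 0.0854
grip_force: 0.0
```

```bash
python3 tgt.py .443 .18 .24 16;  python3 - <<'E'
from balls import *
s=robot.get_state();im=snapshot('wrist');cv2.imwrite('pics/w8.png',im)
for c,r in balls('pics/w8.png'): print(c,r,onz(ray('wrist',*c,s),.024))
for b in silhouettes('wrist','lid_knob')+boxes_of('wrist','tin_lid')+boxes_of('wrist','spool'): print(b['extent'],b['conf'])
snapshot('side')
for n in ['spool','jar']:
  sn={}
  for c in ['scene','side']:
    if c=='scene': snapshot('scene')
    bb=boxes_of(c,n)
    if bb: e=bb[0]['extent'];sn[c]=ray(c,(e[0]+e[2])/2,(e[1]+e[3])/2)
  if len(sn)==2: print(n,*tri(list(sn.values())))
E
```

```text
14.95 [ 0.6488 -0.0639  0.2327] units [ 5.8219 -2.6143 -0.1629] turn -0.005175116300209837 q6 1.1938368411690534
(281.37445068359375, 237.0874481201172) 12.028637886047363 [ 0.6648 -0.1239  0.024 ]
(280.8193664550781, 186.83547973632812) 12.770328521728516 [ 0.6472 -0.0645  0.024 ]
(281.21429443359375, 134.5) 13.554593086242676 [ 0.6315 -0.0077  0.024 ]
spool [0.4039 0.0335 0.0356] [np.float64(0.004810918452199673), np.float64(0.004810918452199739)]
```

All three balls are seated at their wells, matching to 1 mm. Moving to view the tin, with two wrist views for the knob.

>>> drive_tool([
  [0.7,-0.3,-0.2,0],
  [1.5,-0.7,-0.2,0],
  [2.3,-1.1,-0.2,0],
  [3.1,-1.6,-0.2,0],
  [3.6,-2.0,-0.2,0],
  [3.6,-2.0,-0.2,0],
  [3.6,-2.0,-0.2,0],
  [3.6,-2.0,-0.2,0],
])

```text
t: 16.3
ee_pos: [0.5032, 0.0814, 0.2405]
ee_rot: [1.891, 2.507, 0.001]
force: [0.7, -0.1, -0.0]
grip_width: 0.0854
grip_force: 0.0
```

```bash
cat > knob.py <<'E'
from h import *
import sys
s=robot.get_state();im=snapshot('wrist');cv2.imwrite(f'pics/{sys.argv[1]}.png',im);o=dict(p=s['ee_pos'].tolist(),r=s['ee_rot'].tolist())
print(o,s['t'])
for n in ['lid_knob','tin_lid']:
  for b in silhouettes('wrist',n):
    p=b['pixels'];c=np.argwhere(p).mean(0)[::-1]
    print(n,b['conf'],np.round(b['extent']),c,[onz(ray('wrist',*c,s),z).round(4) for z in (.073,.092,.109)])
E
python3 knob.py k1
```

```text
{'p': [0.5031562879273725, 0.08136348351207533, 0.2404840781932763], 'r': [1.8912582150341741, 2.5074469013911576, 0.0007376317468504866]} 16.3
lid_knob 0.71 [241.   5. 281.  62.] [258.67492795  30.58270893] [array([0.4401, 0.2221, 0.073 ]), array([0.4428, 0.2175, 0.092 ]), array([0.4452, 0.2134, 0.109 ])]
tin_lid 0.77 [174.   0. 347. 129.] [260.3331466   54.17057868] [array([0.4468, 0.2032, 0.073 ]), array([0.449 , 0.1998, 0.092 ]), array([0.4511, 0.1968, 0.109 ])]
tin_lid 0.71 [152. 176. 215. 231.] [182.01652542 203.81610169] [array([0.4048, 0.0432, 0.073 ]), array([0.4097, 0.0496, 0.092 ]), array([0.414 , 0.0553, 0.109 ])]
```

>>> drive_tool([
  [0.7,-0.3,0,0],
  [1.4,-0.6,0,0],
  [1.8,-0.7,0,0],
  [1.8,-0.7,0,0],
  [1.8,-0.7,0,0],
])

```text
t: 16.95
ee_pos: [0.4444, 0.1584, 0.2403]
ee_rot: [1.891, 2.508, -0.0]
force: [0.2, -0.1, 0.7]
grip_width: 0.0853
grip_force: 0.0
```

```bash
python3 knob.py k2; python3 -c "
import cv2,numpy as np
a=cv2.resize(cv2.imread('pics/k1.png'),(400,300));b=cv2.resize(cv2.imread('pics/k2.png'),(400,300))
cv2.imwrite('pics/k12.png',np.hstack([a,b]))"
```

```text
{'p': [0.4443771027968616, 0.15840684373448147, 0.2402616645240069], 'r': [1.8905567431781518, 2.5084542189088377, -0.00022062711513666814]} 16.95
lid_knob 0.62 [278. 117. 317. 155.] [297.7300813  135.33739837] [array([0.4419, 0.2194, 0.073 ]), array([0.4409, 0.2198, 0.092 ]), array([0.44 , 0.22 , 0.109])]
tin_lid 0.58 [219.  46. 376. 213.] [297.33423025 130.4549779 ] [array([0.4402, 0.2238, 0.073 ]), array([0.4393, 0.2238, 0.092 ]), array([0.4385, 0.2239, 0.109 ])]
```

View pics/k12.png

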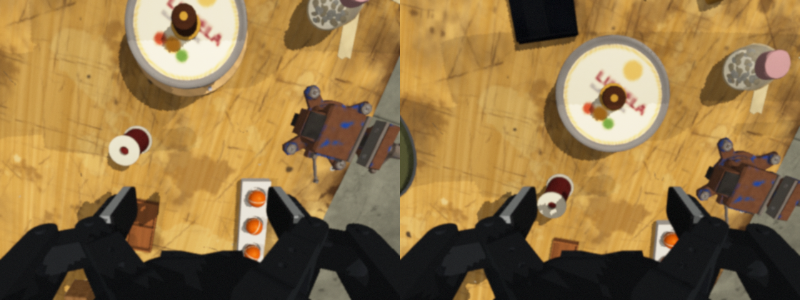

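The pictures show the near tin's knob at about (258,30) in k1 and (298,135) in k2, in full-picture pixels. The spool and jar are well clear. Triangulated knob axis is (0.441,0.220), with the mid-body height near 0.083. Descending around it.

>>> drive_tool([
  [0.7,0.2,0,0],
  [1.2,0.27,0.2,0],
  [1.2,0.27,1.0,0],
  [1.2,0.27,1.8,0],
  [1.2,0.27,2.5,0],
  [1.2,0.27,3.0,0],
  [1.2,0.27,3.0,0],
  [1.2,0.27,3.0,0],
])

```text
t: 17.9
ee_pos: [0.4407, 0.2195, 0.0906]
ee_rot: [-1.892, -2.507, 0.001]
force: [-0.2, 0.1, 1.0]
grip_width: 0.085
grip_force: 0.0
```

```bash
python3 knob.py k3; python3 tgt.py .441 .220 .079 16
```

```text
{'p': [0.4406901135021557, 0.2194865312405427, 0.09055263156969383], 'r': [-1.8924747899080892, -2.507323246105053, 0.0010749216035288787]} 17.9
lid_knob 0.9 [254. 223. 322. 312.] [286.02194556 266.1253429 ] [array([0.4444, 0.2121, 0.073 ]), array([0.4417, 0.2209, 0.092 ]), array([0.4393, 0.2288, 0.109 ])]
tin_lid 0.95 [145. 105. 426. 353.] [285.09166412 229.43766229] [array([0.4379, 0.2331, 0.073 ]), array([0.4359, 0.2394, 0.092 ]), array([0.4342, 0.245 , 0.109 ])]
18.05 [0.4419 0.2205 0.0921] units [-0.0043 -0.0208  0.2614] turn -0.011879839080212307 q6 1.7553541883618884
```

View pics/k3.png

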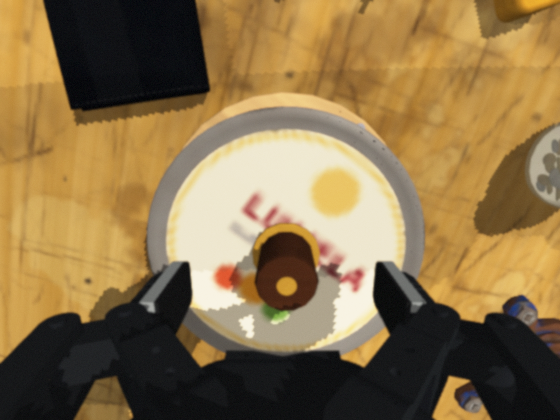

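The picture shows the knob centred between the open fingers, with its brass top at (287,286) and its collar at about (287,243). Going down the last bit, then closing.

>>> drive_tool([
  [0,0.02,0.1,0],
  [0,0.02,0.24,0],
  [0,0.02,0.24,0],
  [0,0.02,0.24,0],
])

```text
t: 18.45
ee_pos: [0.4409, 0.2202, 0.0781]
ee_rot: [-1.891, -2.508, 0.001]
force: [-0.4, -0.8, 0.7]
grip_width: 0.0856
grip_force: 0.0
```

>>> drive_tool([
  [0,0,0,0],
  [0,0,0,0],
  [0,0,0,0],
  [0,0,0,0],
  [0,0,0,0],
  [0,0,0,0],
  [0,0,0,0],
], fingers=0, squeeze=70)

```text
t: 19.15
ee_pos: [0.4422, 0.2206, 0.0789]
ee_rot: [1.891, 2.508, 0.002]
force: [3.6, -0.4, 3.4]
grip_width: 0.0284
grip_force: 68.9
```

>>> drive_tool([
  [0,0,-0.01,0],
  [0,0,-0.02,0],
  [0,0,-0.03,0],
  [0,0,-0.04,0],
  [0,0,-0.05,0],
  [0,0,-0.06,0],
  [0,0,-0.06,0],
])

```text
t: 19.85
ee_pos: [0.4422, 0.2205, 0.0807]
ee_rot: [1.891, 2.508, 0.002]
force: [7.4, 1.7, -7.4]
grip_width: 0.0287
grip_force: 69.6
```

>>> drive_tool([
  [0,0,-0.01,0],
  [0,0,-0.02,0],
  [0,0,-0.03,0],
  [0,0,-0.04,0],
  [0,0,-0.05,0],
  [0,0,-0.06,0],
  [0,0,-0.07,0],
  [0,0,-0.07,0],
])

```text
t: 20.65
ee_pos: [0.4421, 0.2205, 0.0839]
ee_rot: [1.891, 2.508, 0.001]
force: [7.8, 2.4, -7.6]
grip_width: 0.028
grip_force: 70.1
```

>>> drive_tool([
  [0,0.01,-0.01,0],
  [0,0.01,-0.02,0],
  [0,0.02,-0.03,0],
  [0,0.02,-0.04,0],
  [0,0.02,-0.05,0],
  [0,0.02,-0.06,0],
  [0,0.02,-0.07,0],
  [0,0.02,-0.07,0],
])

```text
t: 21.45
ee_pos: [0.4422, 0.2205, 0.0884]
ee_rot: [1.891, 2.509, -0.0]
force: [3.5, 0.5, -1.6]
grip_width: 0.0277
grip_force: 70.7
```

>>> drive_tool([
  [0,0.01,-0.02,0],
  [0,0.01,-0.04,0],
  [0,0.01,-0.06,0],
  [0,0.01,-0.08,0],
  [0,0.01,-0.1,0],
  [0,0.01,-0.11,0],
  [0,0.01,-0.11,0],
  [0,0.01,-0.11,0],
])

```text
t: 22.25
ee_pos: [0.4422, 0.2205, 0.0939]
ee_rot: [-1.891, -2.508, 0.001]
force: [0.6, -0.3, -1.0]
grip_width: 0.0283
grip_force: 71.0
```

```bash
python3 knob.py k4; python3 - <<'E'
from balls import *
for i in range(4):
    snapshot('side') if i else cv2.imwrite('pics/side9.png',snapshot('side'));s=robot.get_state();print(s['ee_pos'],s['force'],s['grip_width'],s['grip_force'],s['t'])
for c,r in balls('pics/side9.png'): print(c,r)
a=cv2.imread('pics/side9.png');k=cv2.imread('pics/k4.png')
cv2.imwrite('pics/fin.png',np.hstack([cv2.resize(a[100:400,180:480],(400,400),interpolation=3),cv2.resize(k,(400,300))[:400] if 0 else cv2.copyMakeBorder(cv2.resize(k,(400,300)),0,100,0,0,0)]))
E
```

```text
{'p': [0.44219340915404015, 0.2205355479233055, 0.09385441985285893], 'r': [-1.8908385621690142, -2.5082523753389596, 0.0010249560434904593]} 22.25
lid_knob 0.76 [253. 232. 319. 327.] [282.51916509 279.12466793] [array([0.4468, 0.2031, 0.073 ]), array([0.444 , 0.2128, 0.092 ]), array([0.4415, 0.2216, 0.109 ])]
tin_lid 0.66 [132. 105. 430. 354.] [282.21546076 217.57139923] [array([0.4362, 0.2393, 0.073 ]), array([0.4347, 0.2449, 0.092 ]), array([0.4333, 0.2498, 0.109 ])]
[0.4422 0.2205 0.0937] [-1.5669 -0.4761 -0.2726] 0.028288437734437292 71.01586818695068 22.45
[0.4422 0.2205 0.0937] [-1.2695 -0.1127 -1.0244] 0.028052447826294093 71.03047370910645 22.5
[0.4422 0.2205 0.0937] [-1.2879 -1.4168  0.1299] 0.028218580329516543 71.04986429214478 22.55
[0.4423 0.2205 0.0937] [-2.1477  0.0743 -0.8596] 0.028445751859637405 71.06645822525024 22.6
(377.89251708984375, 310.80841064453125) 6.488891124725342
```

View pics/fin.png

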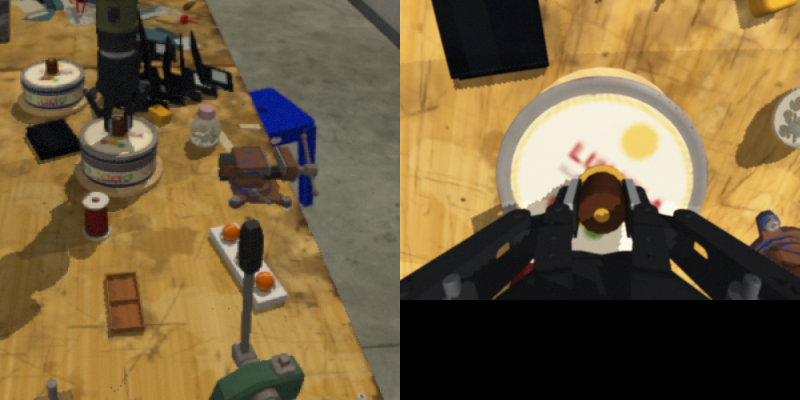

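```bash
python3 - <<'E'
from h import *
for nm,p,r in [('k3',[.4407,.2195,.0906],[-1.8925,-2.5073,.001]),('k4',[.44219,.22054,.09385],[-1.8908,-2.5083,.001])]:
    s=dict(ee_pos=p,ee_rot=r)
    for h in (0,.005,.01,.015): print(nm,h,'top',proj('wrist',[.4422,.2205,.109+h],s),'collar far edge',proj('wrist',[.4422-.275*.019,.2205+.961*.019,.076+h],s))
    im=cv2.imread(f'pics/{nm}.png');hs=cv2.cvtColor(im,cv2.COLOR_BGR2HSV)
    m=cv2.inRange(hs,(12,140,90),(28,255,255));m[:, :265]=0;m[:,310:]=0;m[:210]=0;m[340:]=0
    n,l,st,c=cv2.connectedComponentsWithStats(m)
    print([(st[i].tolist(),c[i].round(1).tolist()) for i in range(1,n) if st[i,4]>40])
s=robot.get_state();print(s['t'],s['force'])
E
```

```text
k3 0 top [287.13523654 283.90130391] collar far edge [286.42084495 221.25044024]
k3 0.005 top [287.28849934 289.62804502] collar far edge [286.52852467 224.16020663]
k3 0.01 top [287.45296875 295.77767441] collar far edge [286.64287017 227.25104761]
k3 0.015 top [287.62989833 302.39803088] collar far edge [286.76451666 230.54031408]
[([265, 223, 45, 23, 474], [287.2, 230.7]), ([275, 276, 23, 21, 380], [286.3, 285.8])]
k4 0 top [283.2821919  281.53744277] collar far edge [283.23798452 220.49218056]
k4 0.005 top [283.29542524 287.04304485] collar far edge [283.24803125 223.31891429]
k4 0.01 top [283.30958051 292.94542495] collar far edge [283.25868145 226.31791355]
k4 0.015 top [283.32475552 299.28837781] collar far edge [283.26999086 229.50533465]
[([265, 231, 45, 24, 508], [287.6, 239.4]), ([270, 290, 24, 21, 388], [281.7, 300.0])]
22.6 [-2.14768556  0.07426929 -0.85962539]
```

The wrist picture puts the knob's top at row 300. After taking off the 2-px offset seen in k3, that gives a lift of about 14–15 mm, which agrees with the 14.8 mm the tool rose. The balls are seated, the bystanders have not moved, and the lid is steady. Handing in.

```bash
python3 -c "
from cell import robot
print(robot.sign_off())"
```

```text
the job is handed in; nothing more can be done
None
```

The job is handed in at about 22.6 s: both orange balls are in the two empty wells, and the near tin's lid is free of its seal and held steady by its knob about 15 mm up (no verdict came back).

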